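# Stand a spice jar in the mixer and hold its spring dial at the third click

### The job

Mix the spices in the jar with the red cap: take that jar from the lazy susan and stand it upright, fully down, in the ring on top of the small white mixer, and let go of it. Then press the red bar of the mixer's spring-return dial down past its first two clicks to the third and last, and finish while still pressing and holding it there, with the jar in place; leave all other things where they are.

Things in the scene. Friction and masses are not known exactly. Their poses are not given: they have to be found in the camera images.
- jar_red: Loose amber glass shaker jar, 44 mm diameter (glass body from 0 to 72 mm height), with a red twist cap of 40 mm diameter from 78 to 100 mm height; 100 mm tall in all, about 0.16 kg. Origin at the centre of its underside, z up. Starts upright on the turntable's tray, at one of three places 80 mm from its axis. The jar to be mixed.
- jar_steel: Loose amber glass shaker jar, 44 mm diameter (glass body from 0 to 72 mm height), with a bare steel twist cap of 40 mm diameter from 78 to 100 mm height; 100 mm tall in all, about 0.16 kg. Origin at the centre of its underside, z up. Starts upright on the turntable's tray, at one of three places 80 mm from its axis. To be left alone.
- jar_black: Loose amber glass shaker jar, 44 mm diameter (glass body from 0 to 72 mm height), with a black twist cap of 40 mm diameter from 78 to 100 mm height; 100 mm tall in all, about 0.16 kg. Origin at the centre of its underside, z up. Starts upright on the turntable's tray, at one of three places 80 mm from its axis. To be left alone.
- susan: Lazy susan: a pale wooden tray of 260 mm diameter whose flat top lies 24 mm above the counter, on a fixed foot; the tray turns with slight friction. Origin on its axis at counter height.
- mixer: Small white electric spice mixer fixed to the counter: a housing 124 x 124 mm whose top is 62 mm above the counter, with a steel ring on its top and a dial on its +x face. Origin at the centre of its underside; own x points to the dial side, own z up.
- seat (a point): Centre of the floor inside the mixer's steel ring, 62 mm above the counter; the jar's underside belongs here. The ring is open at the top, 48.4 mm inside diameter, 66 mm outside diameter, and its walls rise 22 mm above this floor. Axes as the mixer's.
- bar (a point): Point on the axis of the red bar to press: 18 mm thick, 48 mm long, along the mixer's x like a crank handle. It lies 34 mm out from the +x face, 20 mm from the bar's outer end (outer 30 mm free, the dial's arm joins at the inner end) and circles at 60 mm radius, on the -y side of a level axis at own y -25, height 48 mm: 29 mm above the axis at rest, 29 mm below at full travel. Turns with the dial.
- dial (a joint): Dial angle, rad: 0 at rest (bar up), grows as the bar is pressed down, 1.0 at the end stop; bar centre height = 48 mm + 60 mm * sin(0.5 - angle). Clicks (ridges) are passed at 0.2, 0.5 and 0.8; the third position is from 0.87 to the stop. A spring always returns it to 0, no click keeps it: pressing the bar takes about 3 N at first, 7 to 13 N at the end.
- bowl: Small teal ceramic bowl, 104 mm rim diameter, 45 mm tall; origin at the centre of its underside. To be left alone.
- spatula: Bamboo spatula, 280 mm long, lying flat; its own x runs along it. To be left alone.
- brush: Stainless steel basting brush, 220 mm long, lying flat; its own x runs along it. To be left alone.
- mill: Dark wooden pepper mill, 54 mm diameter, 150 mm tall, standing; origin at the centre of its underside. To be left alone.
- mug: White mug, 80 mm diameter, 92 mm tall, with a handle; origin at the centre of its underside. To be left alone.
Not all that is in view belongs to the job. Leave any blue or purple look-alike of the jar_red alone.

How it is judged:
By the outcome, as a careful person would: the job done as asked, in the order asked, and still so for the second after the job is handed in, while the arm keeps its last pose, push and grip.
It also fails if it takes over 58 s, if anything falls off the work surface, if the arm or the gripper's body presses on something with over 40 N, if the wrist force passes 120 N, or if a joint passes its speed limit or range.

### The arm

A 7-joint arm with a two-finger parallel gripper is mounted at the origin on the work surface. World frame = base frame: x ahead of the robot, y to its left, z up, the work surface at z = 0. Lengths are in m, angles in rad, forces in N, time in s.
With the tool pointing down it reaches from about 0.4 to 0.875 m from the base axis. Payload 19.3 kg.
Tool frame: the origin (TCP) lies on the centre line of the jaws, within the pads' length; the fingertips stand 14 mm ahead of it and the grasp point (between the pads) lies 5 mm behind it (bot.tip_extent is the distance from the TCP to the fingertips, in m); z points along the fingers, y is the line along which they close (so a half turn about z gives the same grasp; the last joint's range is limited). The gripper opens to 85 mm and grips with 20 to 120 N. Pads are 22 mm wide; open, the fingers measure 114 mm over their backs; the gripper's body (76 mm by 85 mm) begins 54 mm behind the grasp point. The pads swing forward as they close: fully open they stand 13 mm farther back than shut.
Start: joints at [1.096, 0.521, -0.036, 1.599, 0.021, 1.021, -0.113], TCP at [0.246, -0.574, 0.245] pointing down, gripper open.
Joint ranges: [-2.91, 2.91], [-0.3, 2.13], [-1.5, 1.42], [0.17, 2.43], [-1.26, 4.41], [0.16, 1.93], [-2.52, 2.52]. Speed limits (rad/s): [1.89, 1.89, 2.39, 2.39, 3.01, 3.01, 3.01].

### API

Orientations are given as [roll, pitch, yaw] about the fixed x, y, z axes, in that order (R = Rz(yaw) Ry(pitch) Rx(roll)).
In Python, from workcell import monitor, grab_frame, camera_model, bot gives the robot as it stands.
- The arm moves only by the tool move_arm, never from a script. Its argument "moves" is a list of rows, each a list of 4 numbers: the shift along the world's x, y, z in mm, then the turn about the world's z in rad. A call has 1 to 12 rows; each row is the pose to reach, as a shift and turn from the pose commanded when the call began; what a row does not reach only later rows make up. A row lasts 1/8 s, in which the tool goes at most 62.5 mm and 10.7 degrees, less where a joint would pass 70% of its speed; a pose out of reach is approached as far as the arm can. A call with a gripper value outside its range is refused whole. "gripper" is the opening, from 0 (shut) to 1 (fully open), set as the call begins (left out, the last holds). The fingers move at their own pace and stop on an object; "newtons" is the grip in N (left out, the last holds). Time passes only in rows, so rows that repeat a pose let the fingers close. It gives the time, the measured TCP pose, the force, the opening and the grip force at its end, in the units of the state.
- monitor.observe(): the state, without advancing time (a new reading comes with each control period).
- grab_frame(name): name is "scene" or "side" or "wrist"; returns the picture (480x640x3 uint8, blue, green, red); there is no depth.
- camera_model(name): a dict with "vfov" (degrees; the focal length in pixels is half the picture's height over the tangent of half this angle, whatever the lens; pixels are square), "cx", "cy" (the principal point, pixels), "R" (3x3) and "t" (3): a world point X has camera coordinates R X + t; the wrist camera has in their place "T_tool_cam" (4x4, takes a point from camera to tool coordinates, whose origin is the TCP and whose axes are the flange's). Camera axes: x right, y down, z forward; pixel columns grow to the right and rows downward; lengths in m; the calibration is good to about 2 mm. A picture is of the moment at which its call begins: read the wrist's pose just before it. camera_model takes no time and is no camera call.
- bot.job_done(): hands the job in; it is judged then, once.
The state is a dict: "clock": time; "qpos": joint angles; "qd": joint speeds; "joint_efforts": joint torques, N m; "position": TCP position; "tool_rot": TCP orientation; "force": force on the tool from outside, world axes, zero at the start; "moment": the same for the moment, N m; "grip_width": finger opening in m; "finger_force": force on a finger pad.
Only numpy, scipy, OpenCV 4.12 (cv2) and the standard library are available. Lean on these libraries where they do the work, as an engineer would, in place of code of your own. Each camera call takes 0.05 s, during which the arm holds its last target. There are 200 camera calls.

## Working session

There is one attempt and no reset: what is moved stays moved. The work goes in short steps, Python scripts to look and compute and a tool call to move; the robot and the scene stay as the last step left them, time stands still between calls to the robot, and variables do not carry over. Pictures are saved under pics/ and viewed, at most 12 in all, crops included, and the job is handed in when it is done.

Besides the shell and the picture viewer there is one more tool, called after "Request:" by a JSON object that holds its "name" and its "arguments", one argument or row to a line. move_arm: Moves the arm, as the interface text tells. Its arguments: {"type":"object","properties":{"moves":{"type":"array","items":{"type":"array","items":{"type":"number"}}},"gripper":{"type":"number"},"newtons":{"type":"number"}},"required":["moves"]}

```bash
mkdir -p pics; python3 - <<'E'
from workcell import monitor, grab_frame, camera_model, bot
import cv2
for n in("scene","side"):
    cv2.imwrite(f"pics/{n}0.png",grab_frame(n)); m=camera_model(n); print(n,m)
s=monitor.observe(); print(s["position"],s["tool_rot"],s["clock"])
print(camera_model("wrist"))
E
```

```text
scene {'vfov': 42.071592450501164, 'cx': 323.3220473847187, 'cy': 234.53204794772293, 'R': array([[-0.71973457,  0.69408669, -0.01502721],
       [ 0.52814734,  0.53335798, -0.66074931],
       [-0.45060242, -0.4835007 , -0.75045621]]), 't': array([ 0.39006099, -0.21711314,  2.16076079])}
side {'vfov': 56.62060379161565, 'cx': 308.4930220546234, 'cy': 238.6148853447425, 'R': array([[-0.90310839, -0.42924759,  0.01190598],
       [-0.21422363,  0.42633626, -0.87883197],
       [ 0.37216055, -0.79623106, -0.47698283]]), 't': array([0.48380783, 0.18226261, 0.95787685])}
[ 0.24602144 -0.57423752  0.24479196] [-3.14056977e+00  5.74364029e-05  4.04774875e-01] 0.1
{'vfov': 62.14137451854945, 'cx': 317.7109262110025, 'cy': 239.90140941533747, 'T_tool_cam': array([[-3.46074727e-04, -9.51766497e-01, -3.06823102e-01,
         7.87808737e-02],
       [ 9.99999840e-01, -1.91849714e-04, -5.32810404e-04,
         2.47605331e-04],
       [ 4.48247167e-04, -3.06823237e-01,  9.51766410e-01,
        -1.27308391e-01],
       [ 0.00000000e+00,  0.00000000e+00,  0.00000000e+00,
         1.00000000e+00]])}
```

View pics/scene0.png

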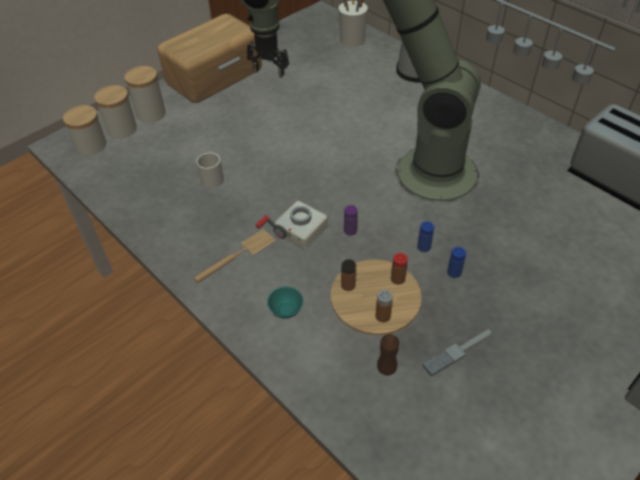

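View pics/side0.png

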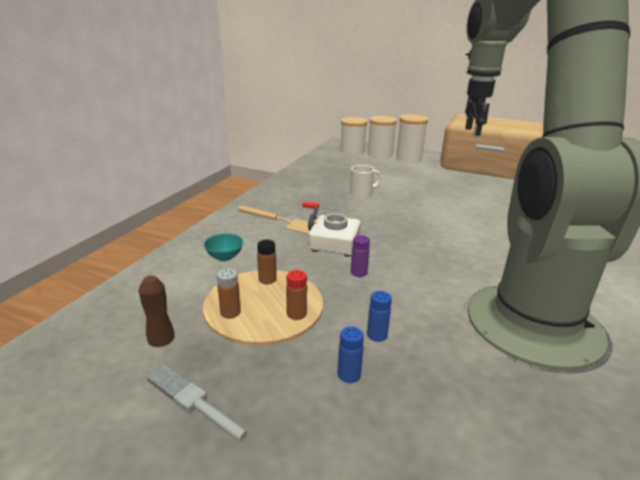

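The jar candidates in the scene view are red cap (400,260), steel (384,298), black (348,267), blue (426,230) and (457,255), and purple (350,213). The red-capped amber jar on the tray at (400,260), side view (297,280), fits the description. The mixer is at (302,217) and its red bar at (262,222). I'll check these in enlarged crops.

```bash
python3 - <<'E'
import cv2,numpy as np
a=cv2.imread("pics/scene0.png")[185:335,240:440]; b=cv2.imread("pics/side0.png")[190:340,195:395]
cv2.imwrite("pics/c1.png",cv2.resize(a,(800,600),interpolation=cv2.INTER_CUBIC))
cv2.imwrite("pics/c2.png",cv2.resize(b,(800,600),interpolation=cv2.INTER_CUBIC))
E
```

```text
(no output)
```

View pics/c1.png

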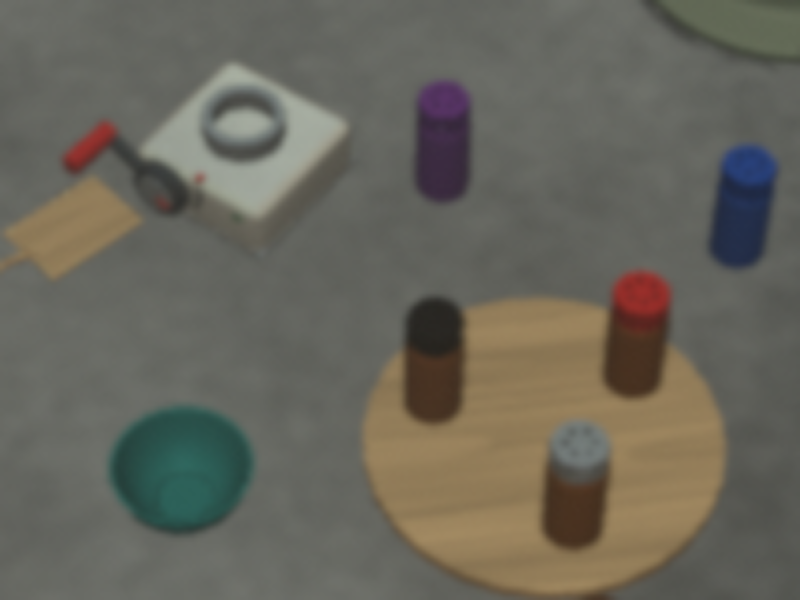

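View pics/c2.png

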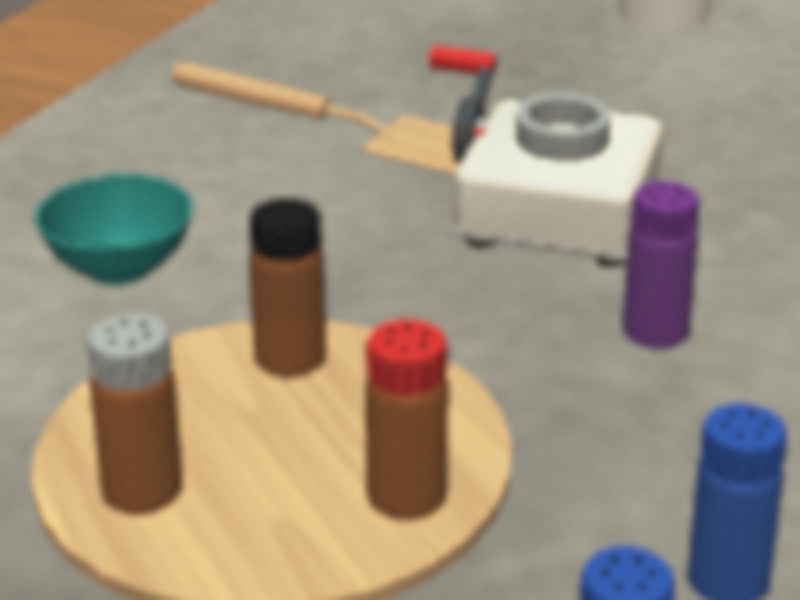

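```bash
cat > h.py <<'E'
import numpy as np
from workcell import camera_model
def ray(n,u,v):
    m=camera_model(n); f=240/np.tan(np.radians(m["vfov"])/2); R=np.array(m["R"]);t=np.array(m["t"])
    return -R.T@t, R.T@np.array([(u-m["cx"])/f,(v-m["cy"])/f,1])
def onz(n,u,v,z):
    o,d=ray(n,u,v); return o+d*(z-o[2])/d[2]
def tri(p,q):
    A=0;b=0
    for n,(u,v) in (("scene",p),("side",q)):
        o,d=ray(n,u,v); d=d/np.linalg.norm(d); P=np.eye(3)-np.outer(d,d); A=A+P;b=b+P@o
    return np.linalg.solve(A,b)
E
python3 - <<'E'
from h import *
np.set_printoptions(precision=4,suppress=True)
S=lambda x,y:(240+(x+.5)/4-.5,185+(y+.5)/4-.5)
D=lambda x,y:(195+(x+.5)/4-.5,190+(y+.5)/4-.5)
for nm,a,b,z in[("redcap",(641,291),(408,338),.124),("black",(435,314),(285,215),.124),("steel",(580,442),(129,332),.124),("ring",(244,117),(563,112),.084),("barout",(76,160),(436,57),.077),("barin",(107,132),(490,62),.077),("tray",(544,442),(273,456),.024),("purple",(444,98),(667,196),.1),("blue",(750,162),(744,424),.1)]:
    print(nm,tri(S(*a),D(*b)),onz("scene",*S(*a),z),onz("side",*D(*b),z))
c=[onz("scene",*S(*p),.062) for p in[(234,64),(138,150),(258,222),(350,128)]]
print(np.array(c),np.mean(c,0),[np.linalg.norm(c[i]-c[i-1]) for i in range(4)])
E
```

```text
redcap [0.4576 0.2248 0.1232] [0.4591 0.2263 0.124 ] [0.457  0.2242 0.124 ]
black [0.5766 0.1395 0.123 ] [0.5766 0.1393 0.124 ] [0.5756 0.1424 0.124 ]
steel [0.5847 0.2827 0.1236] [0.5858 0.284  0.124 ] [0.5845 0.2815 0.124 ]
ring [ 0.5171 -0.125   0.0837] [ 0.5193 -0.1224  0.084 ] [ 0.5169 -0.1286  0.084 ]
barout [ 0.6385 -0.182   0.0795] [ 0.6367 -0.1847  0.077 ] [ 0.6409 -0.1859  0.077 ]
barin [ 0.6005 -0.1906  0.0783] [ 0.6008 -0.1903  0.077 ] [ 0.6019 -0.1957  0.077 ]
tray [0.5432 0.2185 0.0184] [0.5465 0.2214 0.024 ] [0.5392 0.2244 0.024 ]
purple [ 0.4051 -0.0192  0.0987] [ 0.4067 -0.0176  0.1   ] [ 0.4044 -0.0181  0.1   ]
blue [0.2921 0.1892 0.1011] [0.2919 0.1893 0.1   ] [0.2923 0.1867 0.1   ]
[[ 0.4723 -0.1867  0.062 ]
 [ 0.588  -0.1703  0.062 ]
 [ 0.572  -0.0509  0.062 ]
 [ 0.4553 -0.0715  0.062 ]] [ 0.5219 -0.1199  0.062 ] [np.float64(0.11648325713340428), np.float64(0.11679593250363719), np.float64(0.12051219365931876), np.float64(0.118523916623061)]
```

The points agree with the known heights, and the mixer's yaw is about 0.155 rad. Next I'll stop over the mixer for a wrist view, then go on to the jar.

Request:
{"name": "move_arm", "arguments": {
  "moves": [
    [272,450,35,1.165],
    [272,450,35,1.165],
    [272,450,35,1.165],
    [272,450,35,1.165],
    [272,450,35,1.165],
    [272,450,35,1.165],
    [272,450,35,1.165],
    [272,450,35,1.165],
    [272,450,35,1.165],
    [272,450,35,1.165],
    [272,450,35,1.165],
    [272,450,35,1.165]
  ],
  "gripper": 1
}}

```text
clock: 1.6
position: [0.5176, -0.1255, 0.2802]
tool_rot: [-3.141, 0.0, 1.568]
force: [-0.3, -0.2, -0.4]
grip_width: 0.0852
finger_force: 0.0
```

```bash
cat >> h.py <<'E'
from scipy.spatial.transform import Rotation as Ro
import cv2,json
def shot(name):
    from workcell import monitor, grab_frame
    s=monitor.observe(); im=grab_frame("wrist"); cv2.imwrite(f"pics/{name}.png",im)
    p=list(map(float,s["position"])); r=list(map(float,s["tool_rot"]))
    json.dump([p,r],open(f"pics/{name}.json","w")); print(s["clock"],np.round(p,4),np.round(r,4),np.round(s["force"],2)); return im
def won(name,u,v,z):
    p,r=json.load(open(f"pics/{name}.json")); m=camera_model("wrist"); f=240/np.tan(np.radians(m["vfov"])/2)
    T=np.eye(4);T[:3,:3]=Ro.from_euler("xyz",r).as_matrix();T[:3,3]=p; C=T@np.array(m["T_tool_cam"])
    d=C[:3,:3]@np.array([(u-m["cx"])/f,(v-m["cy"])/f,1]); return C[:3,3]+d*(z-C[2,3])/d[2]
def wproj(name,X):
    p,r=json.load(open(f"pics/{name}.json")); m=camera_model("wrist"); f=240/np.tan(np.radians(m["vfov"])/2)
    T=np.eye(4);T[:3,:3]=Ro.from_euler("xyz",r).as_matrix();T[:3,3]=p; C=T@np.array(m["T_tool_cam"])
    x=C[:3,:3].T@(np.array(X)-C[:3,3]); return x[:2]/x[2]*f+[m["cx"],m["cy"]]
E
python3 -c "
from h import *
shot('w1'); print(wproj('w1',[.517,-.125,.084]),wproj('w1',[.63,-.186,.077]))"
```

```text
1.6 [ 0.5176 -0.1255  0.2802] [-3.1412e+00  3.0000e-04  1.5682e+00] [-0.33 -0.18 -0.38]
[316.87277637 209.90285782] [443.22028535 274.07437138]
```

View pics/w1.png

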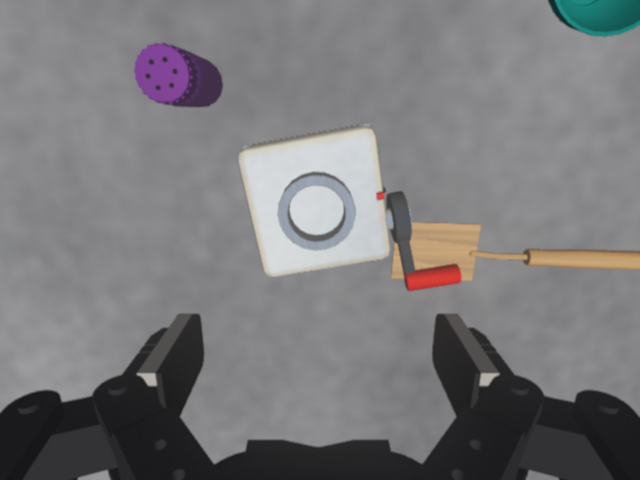

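The wrist view shows the ring centred near (316,210), the bar from (408,283) to (460,272), and the spatula blade under the dial. I'll fit the ring more exactly and use the housing edges for the yaw.

```bash
python3 - <<'E'
from h import *
from scipy.optimize import least_squares
np.set_printoptions(precision=4,suppress=True)
im=cv2.imread("pics/w1.png"); g=im.min(2).astype(float)
def edges(c,r,z,sgn,angs,w=9):
    P=[]
    for a in angs:
        best=[]
        rr=np.arange(r-.007,r+.007,.0002)
        uv=np.array([wproj("w1",[c[0]+q*np.cos(a),c[1]+q*np.sin(a),z]) for q in rr])
        v=cv2.remap(g.astype(np.float32),uv[:,0].astype(np.float32)[None],uv[:,1].astype(np.float32)[None],cv2.INTER_LINEAR)[0]
        d=sgn*np.gradient(cv2.GaussianBlur(v[None],(0,0),3)[0]); i=d.argmax(); P.append([c[0]+rr[i]*np.cos(a),c[1]+rr[i]*np.sin(a)])
    return np.array(P)
def circ(P): return least_squares(lambda q:np.hypot(P[:,0]-q[0],P[:,1]-q[1])-q[2],[.517,-.125,.03],loss="soft_l1",f_scale=.0005).x
c=[.517,-.125]
print("outer",circ(edges(c,.033,.084,1,np.linspace(np.pi-.2,2*np.pi+.2,40))))
print("inner",circ(edges(c,.0242,.084,1,np.linspace(-.3,np.pi+.3,40))), "inner all-dark side",circ(edges(c,.0242,.084,-1,np.linspace(np.pi,2*np.pi,40))))
red=cv2.inRange(cv2.cvtColor(im,cv2.COLOR_BGR2HSV),(0,120,80),(8,255,255))+cv2.inRange(cv2.cvtColor(im,cv2.COLOR_BGR2HSV),(172,120,80),(180,255,255))
red[:,:395]=0; n=np.argwhere(red)[:,::-1].astype(np.float32); R=cv2.minAreaRect(n); print(R)
for p in cv2.boxPoints(R): print(won("w1",*p,.077)[:2])
print("centre",won("w1",*R[0],.080))
for e in [((240,155),(266,272)),((375,130),(389,256)),((270,276),(386,258))]:
    a,b=[won("w1",*q,.062) for q in e]; print(a,b,np.arctan2(*(b-a)[1::-1]))
E
```

```text
outer [ 0.5164 -0.1275  0.0326]Traceback (most recent call last):
  File "<stdin>", line 17, in <module>
  File "<stdin>", line 10, in edges
  File "h.py", line 25, in wproj
    p,r=json.load(open(f"pics/{name}.json")); m=camera_model("wrist"); f=240/np.tan(np.radians(m["vfov"])/2)
                                                ~~~~~~~~~~~~^^^^^^^^^
ValueError: time passes only in moves, steps and waits
```

Request:
{"name": "move_arm", "arguments": {
  "moves": [
    [-60,350,-40,0],
    [-60,350,-40,0],
    [-60,350,-40,0],
    [-60,350,-40,0],
    [-60,350,-40,0],
    [-60,350,-40,0],
    [-60,350,-40,0],
    [-60,350,-40,0],
    [-60,350,-40,0]
  ]
}}

```text
clock: 2.78
position: [0.4587, 0.2242, 0.2404]
tool_rot: [3.141, 0.0, 1.568]
force: [-0.2, -0.0, 0.1]
grip_width: 0.0857
finger_force: 0.0
```

```bash
python3 -c "
from h import *
im=shot('w2'); print(wproj('w2',[.4576,.2248,.124]))
h=cv2.cvtColor(im,cv2.COLOR_BGR2HSV); red=((h[...,0]<8)|(h[...,0]>172))&(h[...,1]>170)&(h[...,2]>60)
n=np.argwhere(red)[:,::-1]; print(n.min(0),n.max(0),n.mean(0),len(n))
"
```

```text
2.775 [0.4587 0.2242 0.2404] [3.1413e+00 4.0000e-04 1.5676e+00] [-0.18 -0.04  0.13]
[315.72323566 238.89340517]
[285 205] [347 265] [316.12855062 235.69592134] 2746
```

View pics/w2.png

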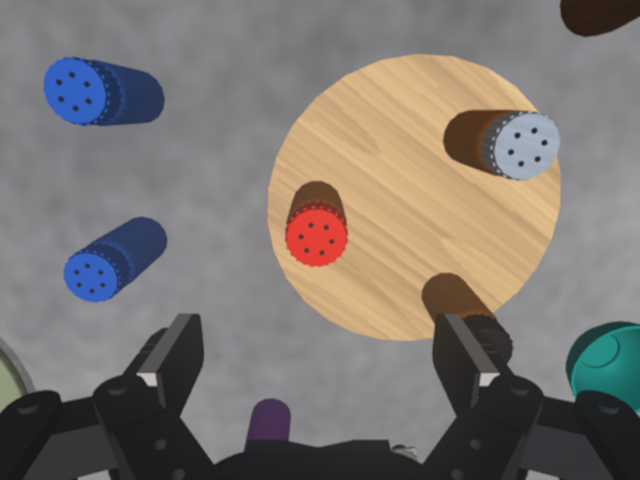

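The red cap's top is centred near (316.5,237). The steel jar is at upper right and the black one is under the right finger's line of sight. I'll cache the camera calibration and finish the fits.

```bash
python3 - <<'E'
import json
from workcell import camera_model
d={n:{k:(v.tolist() if hasattr(v,"tolist") else v) for k,v in camera_model(n).items()} for n in("scene","side","wrist")}
json.dump(d,open("cal.json","w"))
s=open("h.py").read().replace("from workcell import camera_model\n","import json\n_C=json.load(open('cal.json'))\ncamera_model=lambda n:_C[n]\n")
open("h.py","w").write(s)
E
cat > fit.py <<'E'
from h import *
from scipy.optimize import least_squares
np.set_printoptions(precision=4,suppress=True)
def edges(name,g,c,r,z,sgn,angs):
    P=[]
    for a in angs:
        rr=np.arange(r-.007,r+.007,.0002)
        uv=np.array([wproj(name,[c[0]+q*np.cos(a),c[1]+q*np.sin(a),z]) for q in rr]).astype(np.float32)
        v=cv2.remap(g.astype(np.float32),uv[None,:,0].copy(),uv[None,:,1].copy(),cv2.INTER_LINEAR)[0]
        d=sgn*np.gradient(cv2.GaussianBlur(v[None],(0,0),3)[0]); i=d.argmax(); P.append([c[0]+rr[i]*np.cos(a),c[1]+rr[i]*np.sin(a)])
    return np.array(P)
def circ(P,c): return least_squares(lambda q:np.hypot(P[:,0]-q[0],P[:,1]-q[1])-q[2],[*c,.03],loss="soft_l1",f_scale=.0005).x
E
python3 - <<'E'
from fit import *
im=cv2.imread("pics/w1.png"); g=im.min(2); c=[.517,-.126]
for nm,r,s,a in[("outer",.033,1,(np.pi-.2,2*np.pi+.2)),("inner+y",.0242,1,(.0,np.pi)),("inner-",.0242,1,(-.5,.5)),("innerdark",.0242,-1,(np.pi+.3,2*np.pi-.3)),("inner bright",.0242,-1,(0,np.pi))]:
    print(nm,circ(edges("w1",g,c,r,.084,s,np.linspace(*a,40)),c))
h=cv2.cvtColor(im,cv2.COLOR_BGR2HSV); red=(((h[...,0]<8)|(h[...,0]>172))&(h[...,1]>120)&(h[...,2]>60)); red[:,:395]=0
R=cv2.minAreaRect(np.argwhere(red)[:,::-1].astype(np.float32)); print(R)
print("bar centre",won("w1",*R[0],.081),[won("w1",*p,.077)[:2] for p in cv2.boxPoints(R)])
for e in [((240,155),(266,272)),((375,130),(389,256)),((270,276),(386,258))]:
    a,b=[won("w1",*q,.062) for q in e]; print(a,b,np.arctan2(*(b-a)[1::-1]))
im=cv2.imread("pics/w2.png"); h=cv2.cvtColor(im,cv2.COLOR_BGR2HSV); s=im[...,2].astype(int)-im[...,1]; c=[.4576,.2245]
for z in(.124,):
    print("cap",circ(edges("w2",s.clip(0,255),c,.02,z,-1,np.linspace(np.pi,2*np.pi,40)),c),circ(edges("w2",im[...,2],c,.02,z,-1,np.linspace(0,2*np.pi,60)),c))
E
```

```text
outer [ 0.5164 -0.1277  0.0326]
inner+y [ 0.5166 -0.126   0.025 ]
inner- [-280.2789   69.9836  289.44  ]
innerdark [ 0.5165 -0.1238  0.0226]
inner bright [ 0.5164 -0.1269  0.0227]
((432.8980712890625, 277.04718017578125), (18.8339786529541, 55.112545013427734), 81.11934661865234)
bar centre [ 0.6198 -0.1871  0.081 ] [array([ 0.5949, -0.1839]), array([ 0.6428, -0.1759]), array([ 0.6473, -0.1939]), array([ 0.5987, -0.2021])]
[ 0.4515 -0.0821  0.062 ] [ 0.4691 -0.1898  0.062 ] -1.409044912802281
[ 0.5658 -0.0619  0.062 ] [ 0.5833 -0.1741  0.062 ] -1.4158381631177055
[ 0.4727 -0.1938  0.062 ] [ 0.5807 -0.1761  0.062 ] 0.162646202027977
cap [0.4578 0.2257 0.0196] [0.4579 0.2256 0.019 ]
```

Request:
{"name": "move_arm", "arguments": {
  "moves": [
    [0,0,-50,0],
    [0,0,-100,0],
    [0,0,-135,0],
    [0,0,-155,0],
    [0,0,-164,0],
    [0,0,-164,0],
    [0,0,-164,0]
  ]
}}

```text
clock: 3.7
position: [0.4586, 0.2255, 0.0771]
tool_rot: [3.14, -0.0, 1.569]
force: [0.5, -0.4, 0.7]
grip_width: 0.0852
finger_force: 0.0
```

Request:
{"name": "move_arm", "arguments": {
  "moves": [
    [0,0,0,0],
    [0,0,0,0],
    [0,0,0,0],
    [0,0,0,0],
    [0,0,0,0],
    [0,0,0,0]
  ],
  "gripper": 0.4,
  "newtons": 30
}}

```text
clock: 4.45
position: [0.4583, 0.2256, 0.0767]
tool_rot: [3.141, -0.0, 1.57]
force: [-1.6, 0.1, 6.7]
grip_width: 0.0432
finger_force: 29.5
```

Request:
{"name": "move_arm", "arguments": {
  "moves": [
    [0,0,15,0],
    [0,0,60,0],
    [0,0,120,0],
    [10,-50,120,0],
    [20,-105,120,0],
    [30,-165,120,0],
    [40,-225,120,0],
    [50,-285,120,0],
    [56,-330,120,0],
    [58.5,-352,120,0],
    [58.5,-352,120,0],
    [58.5,-352,120,0]
  ],
  "newtons": 40
}}

```text
clock: 5.95
position: [0.5166, -0.1257, 0.1968]
tool_rot: [3.141, -0.0, 1.57]
force: [0.5, -0.1, -2.1]
grip_width: 0.0425
finger_force: 41.2
```

```bash
python3 -c "
from h import *
from workcell import grab_frame
im=shot('w3')
S=cv2.resize(grab_frame('scene')[165:265,240:360],(480,400),interpolation=cv2.INTER_CUBIC); D=cv2.resize(grab_frame('side')[130:270,275:400],(357,400),interpolation=cv2.INTER_CUBIC)
W=cv2.resize(im,(320,240))
cv2.imwrite('pics/w3w.png',im)
c=np.zeros((600,800,3),np.uint8); c[:400,:480]=S; c[:357,480:800]=D[:357,:320]; c[400:600,:267]=cv2.resize(im,(267,200)); cv2.imwrite('pics/m3.png',c)
print(wproj('w3',[.5166,-.1262,.1442+.1]))
"
```

```text
5.95 [ 0.5166 -0.1257  0.1968] [ 3.1413e+00 -4.0000e-04  1.5704e+00] [ 0.47 -0.14 -2.08]
[317.15269151 441.15760108]
```

View pics/m3.png

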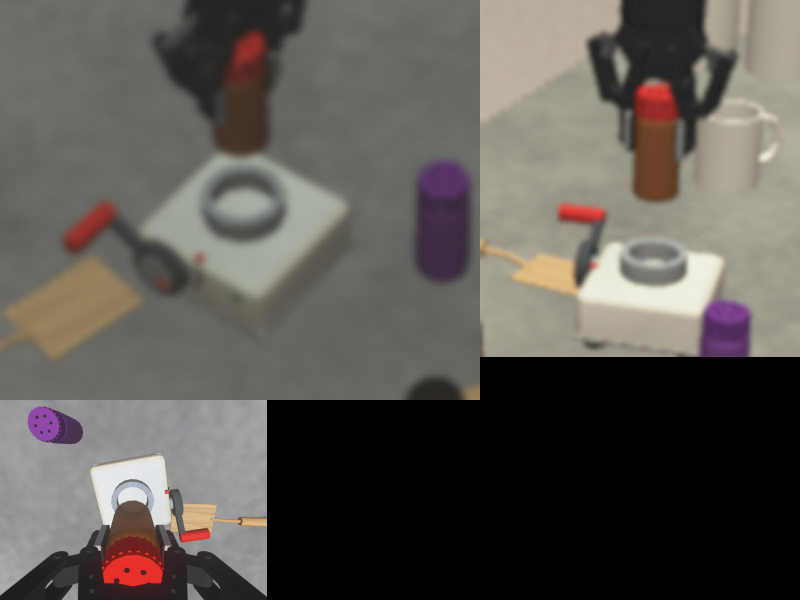

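Jar is held upright above the ring. I'll check its offset from the tool with the same wrist camera.

```bash
python3 - <<'E'
from fit import *
im=cv2.imread("pics/w3.png"); z=.1441+.1; s=(im[...,2].astype(int)-im[...,1]).clip(0,255).astype(np.uint8)
# cap widest extents per row
for v in(340,400,420,435,450,460):
    row=np.where((im[v,:,2]>60)&(s[v]>25))[0]; row=row[(row>200)&(row<440)]; print(v,row.min(),row.max(),(row.min()+row.max())/2)
for v in(250,260,270,280,300):
    print(v,im[v,255:380:4,2].tolist())
m=cv2.inRange(cv2.cvtColor(im,cv2.COLOR_BGR2HSV),(0,200,190),(8,255,255)); n=np.argwhere(m); print(n.min(0),n.max(0))
# body bottom point: front (lowest jar point in view = +y edge of underside)
for v in range(232,256,2): print(v,im[v,300:336:6].tolist())
for X in([.5166,-.1262+.022,.1441],[.5166,-.1257,.1441],[.5166,-.1257-.02,z],[.5166,-.1257+.02,z]): print(wproj("w3",X))
E
```

```text
340 259 439 349.0
400 243 393 318.0
420 246 390 318.0
435 248 387 317.5
450 324 332 328.0Traceback (most recent call last):
  File "<stdin>", line 5, in <module>
    return umr_minimum(a, axis, None, out, keepdims, initial, where)
ValueError: zero-size array to reduction operation minimum which has no identity
```

```bash
python3 - <<'E'
from fit import *
im=cv2.imread("pics/w3.png"); z=.2441
for v in range(228,262,2): print(v,im[v,300:336:8].tolist())
for X in([.5166,-.1257+.022,.1441],[.5166,-.1257+.02,z]): print(wproj("w3",X))
print(im[360:440:4,318].tolist())
E
```

```text
228 [[233, 231, 228], [233, 231, 228], [232, 231, 227], [231, 229, 225], [231, 230, 226]]
230 [[233, 231, 228], [233, 231, 228], [233, 231, 228], [231, 230, 226], [232, 230, 227]]
232 [[233, 231, 228], [232, 231, 228], [233, 232, 228], [231, 230, 226], [231, 230, 227]]
234 [[233, 231, 228], [232, 231, 228], [233, 232, 229], [231, 230, 226], [231, 230, 227]]
236 [[233, 232, 229], [232, 231, 228], [233, 232, 229], [231, 229, 226], [231, 229, 226]]
238 [[234, 232, 230], [233, 232, 228], [233, 232, 228], [231, 229, 226], [231, 229, 226]]
240 [[234, 233, 230], [230, 229, 226], [217, 217, 214], [198, 198, 198], [231, 229, 226]]
242 [[236, 235, 231], [107, 112, 123], [93, 100, 114], [84, 92, 108], [224, 223, 221]]
244 [[186, 187, 187], [75, 84, 102], [75, 84, 102], [75, 83, 102], [115, 121, 132]]
246 [[78, 86, 103], [75, 84, 103], [74, 83, 102], [74, 83, 102], [73, 83, 103]]
248 [[75, 84, 102], [75, 84, 103], [74, 83, 101], [73, 82, 101], [73, 82, 102]]
250 [[74, 83, 101], [74, 83, 102], [72, 82, 101], [72, 82, 101], [73, 82, 103]]
252 [[74, 83, 101], [73, 83, 102], [73, 82, 101], [72, 81, 102], [73, 82, 103]]
254 [[73, 83, 101], [73, 84, 102], [72, 82, 101], [70, 80, 101], [71, 81, 102]]
256 [[72, 83, 100], [72, 82, 101], [70, 80, 100], [70, 80, 102], [70, 80, 102]]
258 [[72, 82, 101], [71, 81, 101], [70, 80, 101], [69, 79, 101], [70, 79, 101]]
260 [[70, 81, 100], [70, 80, 101], [70, 80, 100], [69, 79, 101], [69, 80, 102]]
[317.3631 236.949 ]
[317.0553 371.6222]
[[28, 30, 114], [28, 30, 115], [28, 31, 121], [33, 37, 160], [52, 57, 233], [43, 49, 231], [44, 49, 231], [43, 49, 232], [44, 49, 232], [44, 49, 232], [44, 50, 232], [43, 50, 232], [43, 48, 232], [42, 48, 232], [43, 49, 232], [41, 47, 231], [42, 48, 231], [43, 49, 231], [42, 47, 231], [42, 48, 231]]
```

Request:
{"name": "move_arm", "arguments": {
  "moves": [
    [0,0,-25,0],
    [0,0,-45,0],
    [0,0,-54,0],
    [0,0,-54,0]
  ]
}}

```text
clock: 6.6
position: [0.5166, -0.1261, 0.1422]
tool_rot: [-3.141, -0.0, 1.57]
force: [-0.0, 0.4, -0.4]
grip_width: 0.0428
finger_force: 41.2
```

```bash
python3 -c "
from h import *
from workcell import grab_frame
im=shot('w4')
S=cv2.resize(grab_frame('scene')[175:250,260:340],(427,400),interpolation=cv2.INTER_CUBIC); D=cv2.resize(grab_frame('side')[160:260,295:388],(373,400),interpolation=cv2.INTER_CUBIC)
c=np.zeros((600,800,3),np.uint8); c[:400,:427]=S; c[:400,427:800]=D; c[400:,:400]=cv2.resize(im[180:300,200:440],(400,200)); cv2.imwrite('pics/m4.png',c)
"
```

```text
6.6 [ 0.5166 -0.1261  0.1422] [-3.1410e+00 -3.0000e-04  1.5704e+00] [-0.02  0.38 -0.38]
```

View pics/m4.png

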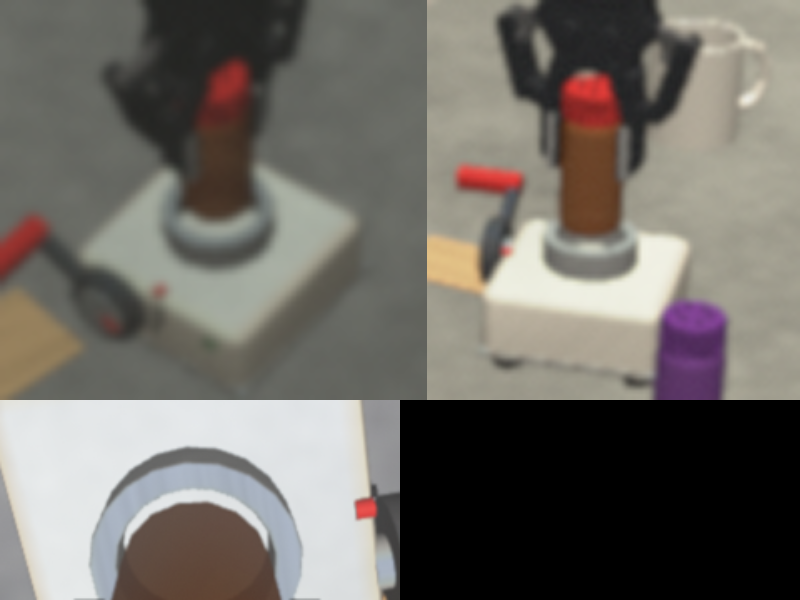

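The jar bottom sits inside the ring's outline. I'll measure the offset from this same picture.

```bash
python3 - <<'E'
from fit import *
im=cv2.imread("pics/w4.png"); g=im.min(2)
A=np.linspace(np.pi/2-.7,np.pi/2+.7,30)
def fx(P,r): return least_squares(lambda q:np.hypot(P[:,0]-q[0],P[:,1]-q[1])-r,[.5166,-.126],loss="soft_l1",f_scale=.0003).x
c=[.5166,-.1262]
j=edges("w4",g,c,.022,.0895,1,A); print("jar",fx(j,.022),circ(j,c))
r=edges("w4",g,c,.0242,.084,1,A); print("ring in",fx(r,.0242),circ(r,c))
v=[wproj("w4",[c[0],c[1]+q,.084]) for q in(.0242,.033)]; print(v)
for u in(288,318,346): print(u,[int(x) for x in g[205:250,u]])
E
```

```text
jar [ 0.5164 -0.128 ] [ 0.5164 -0.1285  0.0224]
ring in [ 0.5165 -0.1321] [ 0.5165 -0.1303  0.0226]
[array([317.4299, 229.4872]), array([317.413, 211.829])]
288 [227, 228, 228, 228, 228, 228, 228, 229, 229, 224, 185, 130, 103, 101, 102, 102, 102, 103, 117, 138, 158, 167, 168, 169, 168, 167, 168, 166, 167, 167, 166, 166, 165, 165, 165, 165, 166, 177, 210, 225, 227, 227, 227, 226, 221]
318 [227, 225, 214, 163, 114, 101, 103, 104, 105, 105, 105, 107, 124, 151, 167, 169, 168, 168, 168, 168, 168, 168, 168, 168, 168, 168, 168, 171, 187, 215, 224, 225, 225, 226, 224, 209, 151, 89, 70, 70, 71, 70, 71, 69, 69]
346 [227, 226, 226, 225, 225, 225, 225, 225, 221, 185, 131, 105, 102, 103, 103, 104, 104, 107, 122, 145, 160, 165, 165, 164, 164, 163, 165, 164, 163, 163, 163, 163, 164, 164, 164, 163, 163, 177, 205, 221, 223, 223, 223, 223, 218]
```

Ring centre is about 0.5 mm toward −y from the jar and x agrees, so I'll correct that and insert.

Request:
{"name": "move_arm", "arguments": {
  "moves": [
    [0,-0.5,0,0],
    [0,-0.5,-5,0],
    [0,-0.5,-10,0],
    [0,-0.5,-15,0],
    [0,-0.5,-15,0]
  ]
}}

```text
clock: 7.38
position: [0.5164, -0.1269, 0.1268]
tool_rot: [-3.141, -0.0, 1.57]
force: [-0.0, -0.3, -1.4]
grip_width: 0.043
finger_force: 41.2
```

Request:
{"name": "move_arm", "arguments": {
  "moves": [
    [0,0,-5,0],
    [0,0,-9,0],
    [0,0,-12,0],
    [0,0,-13,0],
    [0,0,-13,0]
  ]
}}

```text
clock: 8.0
position: [0.5166, -0.127, 0.1148]
tool_rot: [3.142, 0.0, 1.57]
force: [-5.2, 1.1, 13.1]
grip_width: 0.043
finger_force: 42.7
```

Contact came at the expected seated height. I'll release and rise.

Request:
{"name": "move_arm", "arguments": {
  "moves": [
    [0,0,0.5,0],
    [0,0,0.5,0],
    [0,0,0.5,0],
    [0,0,0.5,0]
  ],
  "gripper": 1
}}

```text
clock: 8.5
position: [0.5166, -0.127, 0.1147]
tool_rot: [-3.141, -0.0, 1.57]
force: [-1.0, 1.3, 0.1]
grip_width: 0.0854
finger_force: 0.0
```

Request:
{"name": "move_arm", "arguments": {
  "moves": [
    [0,0,20,0],
    [0,0,60,0],
    [0,0,110,0],
    [0,0,130,0],
    [0,0,130,0]
  ]
}}

```text
clock: 9.12
position: [0.5172, -0.1272, 0.2461]
tool_rot: [3.139, 0.001, 1.57]
force: [-0.2, 0.4, -1.1]
grip_width: 0.0854
finger_force: 0.0
```

```bash
python3 -c "
from fit import *
from workcell import grab_frame
im=shot('w5')
s=(im[...,2].astype(int)-im[...,1]).clip(0,255); c=[.5166,-.1265]
for z in(.162,.167): P=edges('w5',s,c,.02,z,-1,np.linspace(np.pi,2*np.pi,40)); print(z,circ(P,c))
S=cv2.resize(grab_frame('scene')[165:250,250:340],(423,400),interpolation=cv2.INTER_CUBIC); D=cv2.resize(grab_frame('side')[160:260,295:388],(373,400),interpolation=cv2.INTER_CUBIC)
c=np.zeros((600,800,3),np.uint8); c[:400,:423]=S; c[:400,427:800]=D; c[400:,:267]=cv2.resize(im,(267,200)); cv2.imwrite('pics/m5.png',c)
"
```

```text
9.125 [ 0.5172 -0.1272  0.2461] [3.1392 0.0008 1.5695] [-0.24  0.41 -1.1 ]
0.162 [ 0.5166 -0.1271  0.0194]
0.167 [ 0.5166 -0.1251  0.019 ]
```

View pics/m5.png

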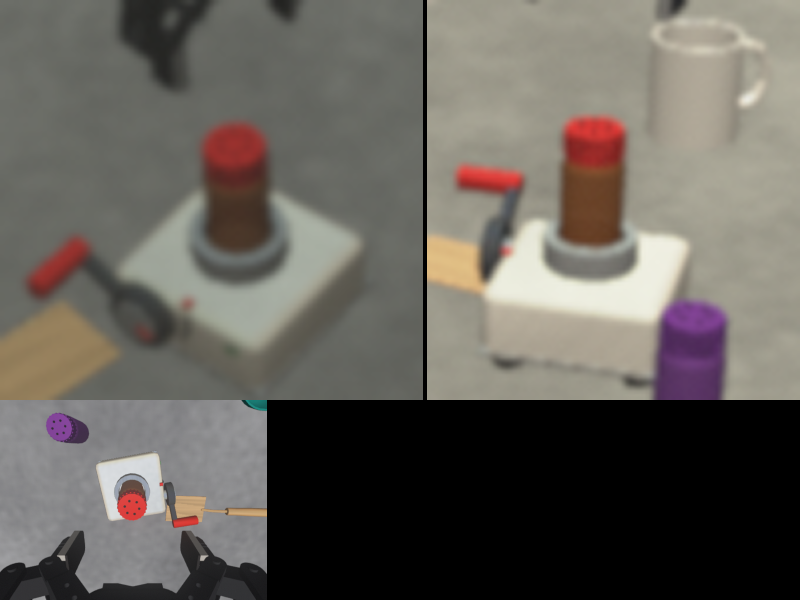

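The jar stands upright on the ring's floor; its cap-top fit agrees with z = 162 mm. Next I'll shut the gripper and go above the bar's outer half.

Request:
{"name": "move_arm", "arguments": {
  "moves": [
    [50,-30,0,0.08],
    [100,-55,0,0.155],
    [111,-60.5,-20,0.155],
    [111,-60.5,-70,0.155],
    [111,-60.5,-110,0.155],
    [111,-60.5,-120,0.155],
    [111,-60.5,-120,0.155],
    [111,-60.5,-120,0.155]
  ],
  "gripper": 0
}}

```text
clock: 10.28
position: [0.6284, -0.1876, 0.1263]
tool_rot: [3.14, 0.001, 1.725]
force: [0.2, 0.3, 0.2]
grip_width: -0.0002
finger_force: 0.0
```

```bash
python3 -c "
from h import *
from workcell import grab_frame
im=shot('w6')
S=cv2.resize(grab_frame('scene')[165:250,225:340],(541,400),interpolation=cv2.INTER_CUBIC); D=cv2.resize(grab_frame('side')[150:260,275:375],(259,285),interpolation=cv2.INTER_CUBIC)
c=np.zeros((600,800,3),np.uint8); c[:400,:541]=S; c[:285,541:800]=D; c[400:,:267]=cv2.resize(im,(267,200)); c[400:,270:670]=cv2.resize(im[280:480,120:520],(400,200)); cv2.imwrite('pics/m6.png',c)
"
```

```text
10.275 [ 0.6284 -0.1876  0.1263] [3.1398e+00 8.0000e-04 1.7247e+00] [0.15 0.32 0.16]
```

View pics/m6.png

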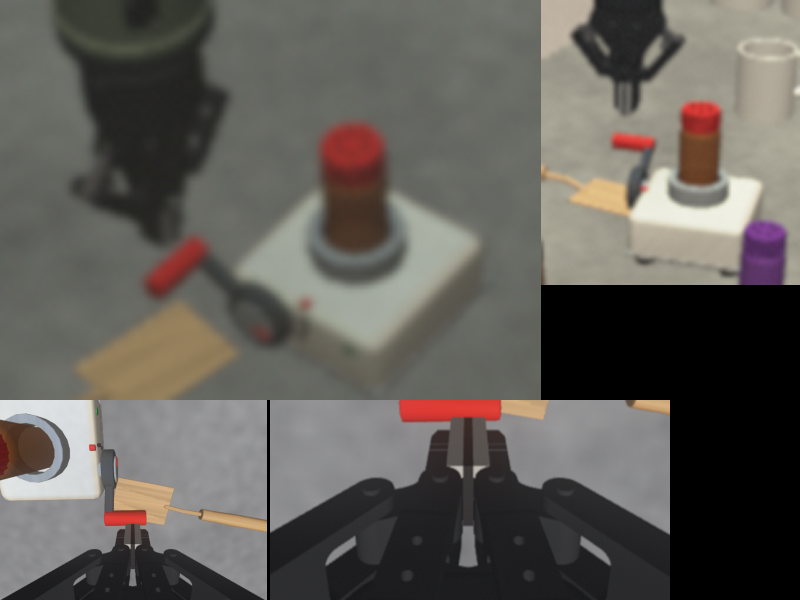

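Tips are above the bar and aligned with it, clear of the jar. I'll press along the bar's arc, to halfway first.

Request:
{"name": "move_arm", "arguments": {
  "moves": [
    [0,0,-15,0],
    [0,0,-24,0],
    [0.5,-3,-31,0],
    [0.9,-5.4,-38.5,0],
    [1.1,-7,-46,0],
    [1.2,-7.3,-53,0],
    [1.2,-7.3,-53,0]
  ]
}}

```text
clock: 11.3
position: [0.629, -0.196, 0.0714]
tool_rot: [3.141, 0.001, 1.724]
force: [-0.9, -3.9, 6.6]
grip_width: 0.0
finger_force: 3.4
```

Request:
{"name": "move_arm", "arguments": {
  "moves": [
    [-0.1,0.4,-7,0],
    [-0.3,1.8,-15,0],
    [-0.7,4.4,-22,0],
    [-1.1,7,-28,0],
    [-1.2,7.4,-30,0],
    [-1.2,7.4,-30,0]
  ]
}}

```text
clock: 12.05
position: [0.6281, -0.1883, 0.042]
tool_rot: [3.141, 0.001, 1.724]
force: [0.1, -3.9, 9.4]
grip_width: -0.0001
finger_force: 4.7
```

```bash
python3 -c "
from h import *
from workcell import grab_frame
im=shot('w7')
S=cv2.resize(grab_frame('scene')[165:250,225:340],(541,400),interpolation=cv2.INTER_CUBIC); D=cv2.resize(grab_frame('side')[150:260,275:375],(259,285),interpolation=cv2.INTER_CUBIC)
c=np.zeros((600,800,3),np.uint8); c[:400,:541]=S; c[:285,541:800]=D; c[400:,:267]=cv2.resize(im,(267,200)); c[400:,270:670]=cv2.resize(im[280:480,120:520],(400,200)); cv2.imwrite('pics/m7.png',c)
"
```

```text
12.05 [ 0.6281 -0.1883  0.042 ] [3.1409e+00 1.3000e-03 1.7242e+00] [ 0.08 -3.91  9.36]
```

View pics/m7.png

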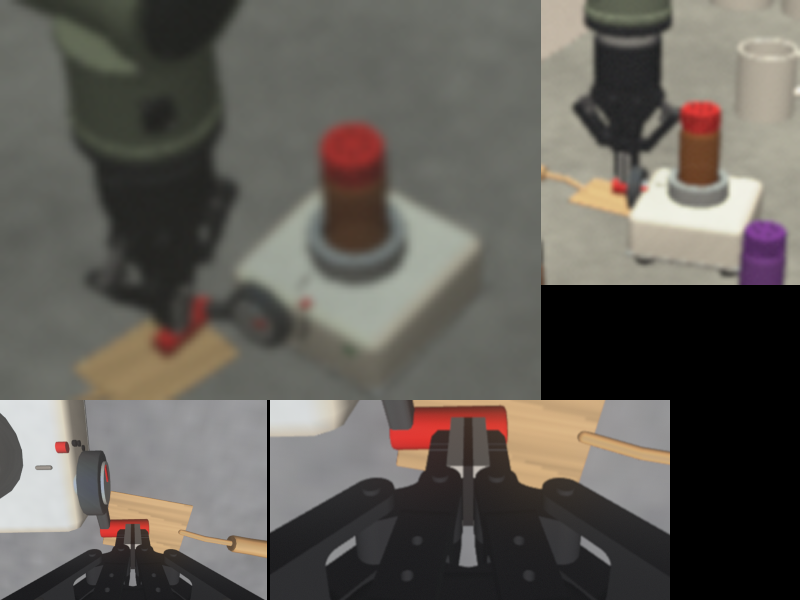

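The bar is under the tips, near the end of travel. I'll press slightly further to confirm the stop.

Request:
{"name": "move_arm", "arguments": {
  "moves": [
    [0,0,-1,0],
    [0,0,-2,0],
    [0,0,-2,0],
    [0,0,-2,0]
  ]
}}

```text
clock: 12.7
position: [0.6282, -0.1883, 0.0412]
tool_rot: [3.141, 0.002, 1.724]
force: [-6.2, -1.8, 28.9]
grip_width: 0.0001
finger_force: 14.0
```

The force rises steeply, so the bar is at the end stop. I'll ease back 0.7 mm to hold it with a moderate push.

Request:
{"name": "move_arm", "arguments": {
  "moves": [
    [0,0,0.7,0],
    [0,0,0.7,0],
    [0,0,0.7,0],
    [0,0,0.7,0]
  ]
}}

```text
clock: 13.2
position: [0.6282, -0.1883, 0.0415]
tool_rot: [3.141, 0.002, 1.724]
force: [-4.6, -2.5, 21.6]
grip_width: -0.0001
finger_force: 10.7
```

```bash
python3 -c "
from workcell import bot,monitor
s=monitor.observe(); print(s['position'],s['force']); print(bot.job_done())"
```

```text
[ 0.62815133 -0.18832866  0.04147574] [-4.6013046  -2.52030346 21.55922528]
the job is handed in; nothing more can be done
None
```

I handed the job in at 13.2 s: the red-capped jar stands upright and fully down in the mixer's ring, released, and the arm is holding the red bar at its end stop, past the third click, with about 22 N.

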